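# Fit the spacer sleeve on the chalk turntable's post

### The job

The upper tray of the chalk turntable is about to go back on and needs its spacer. Pick up the yellow plastic sleeve, slide it down over the turntable's upright post and let go of it only when it is down, so that it stands upright and flat on the wooden platter around the post. Leave the blue sleeve where it is.

Things in the scene. Friction and masses are not known exactly. Their poses are not given: they have to be found in the camera images.
- yellow_sleeve_mid (a point): The yellow plastic sleeve: a loose, upright, thin-walled tube open at both ends, outside diameter 56 mm, bore 40 mm, height 50 mm, about 70 g, standing on the desk. This point is its centre, on its axis and half-way up (25 mm above its underside); z is its axis, up. It may be gripped from above across its outside.
- blue_sleeve_mid (a point): The blue plastic sleeve, same shape and size as the yellow one (56 mm outside, bore 40 mm, 50 mm high), also standing loose on the desk; not wanted, leave it. This point is its centre, half-way up.
- post_foot (a point): Point on the axis of the turntable's upright post, level with the platter's top face (40 mm above the desk); z is up along the post. The post is dark wood, 20 mm thick, 60 mm tall above the platter, its last 15 mm tapering to 8 mm. The light round platter, 230 mm across, turns stiffly; within 78 mm of the axis it is bare, nearer the rim lie three loose chalks between low ledges.
Mind the look-alikes: they are no part of the job. Of the things that look like the part that bears yellow_sleeve_mid, take the one that is farthest from the robot's base at the start.

How it is judged (in metres and radians):
At the end, for the whole second after the job is handed in: The yellow sleeve is around the turntable's post (centre within 15 mm of the post's axis), fully down on the platter (centre 20 to 30 mm above it), upright within 10 degrees, released and at rest; the blue sleeve is within 30 mm of where it stood (horizontal distance between yellow_sleeve_mid and post_foot below 0.015 m and z of yellow_sleeve_mid in the frame of post_foot between 0.02 and 0.03 m and angle between yellow_sleeve_mid's own z axis and vertical below 0.17 rad and linear speed of yellow_sleeve below 0.02 m/s and distance of blue_sleeve_mid from where it was at the start of the episode below 0.03 m); the robot touches nothing.
It fails at once if the blue sleeve is moved by more than 30 mm (distance of blue_sleeve_mid from where it was at the start of the episode above 0.03 m).
It fails at once if the yellow sleeve is dropped over the post: let go of more than 25 mm above its seat (horizontal distance between yellow_sleeve_mid and post_foot below 0.04 m and z of yellow_sleeve_mid in the frame of post_foot above 0.05 m and contact force between the fingers and yellow_sleeve below 0.05 N).
It also fails if it takes over 42 s, if anything falls off the work surface, if the arm or the gripper's body presses on something with over 40 N, if the wrist force passes 120 N, or if a joint passes its speed limit or range.

### The arm

A 6-joint arm with a two-finger parallel gripper is mounted at the origin on the work surface. World frame = base frame: x ahead of the robot, y to its left, z up, the work surface at z = 0. Lengths are in m, angles in degrees, forces in N, time in s.
With the tool pointing down it reaches from about 0.275 to 0.775 m from the base axis. Payload 14.6 kg.
Tool frame: the origin (TCP) lies on the front face of the gripper's body, between the roots of the fingers; the fingertips stand 73 mm ahead of it and the grasp point (between the pads) lies 54 mm ahead of it (ctrl.hold_point_z is the distance from the TCP to the grasp point, in m); z points along the fingers, y is the direction in which the jaws open and shut (so a half turn about z gives the same grasp; the last joint's range is limited). The gripper opens to 85 mm and grips with 20 to 120 N. Pads are 22 mm wide; open, the fingers measure 114 mm over their backs; the gripper's body (76 mm by 85 mm) begins 54 mm behind the grasp point. The pads swing forward as they close: fully open they stand 13 mm farther back than shut.
Start: joints at [-85.101, 15.075, -2.767, 72.158, 0, 81.102], TCP at [0.125, -0.51, 0.304] pointing down, gripper open.
Joint ranges: [-151.79, 151.79], [-50.71, 97.33], [-67.44, 78.34], [-121.81, 120.89], [-77.56, 73.72], [-180, 180]. Speed limits (degrees/s): [108.29, 108.29, 147.25, 159.86, 180, 180].

### API

Orientations are given as [roll, pitch, yaw] about the fixed x, y, z axes, in that order (R = Rz(yaw) Ry(pitch) Rx(roll)).
In Python, from bench import status, optics, ticket, ctrl gives the robot as it stands.
- The arm moves only by the tool drive_tool, never from a script. Its argument "motion" is a list of rows, each an object with "xyz": the shift along the tool's x, y, z in m, a list of three; "angular": the turn, a rotation vector about the tool's x, y, z in rad, a list of three; "jaw": the opening, from -1 (shut) to 1 (fully open), so that 0 is half open. In form: [{"xyz": [tx, ty, tz], "angular": [ax, ay, az], "jaw": jaw}, ...]. A call has 1 to 12 rows; each row shifts and turns the commanded pose from where the row before left it, along the tool's axes as they then stand; what a row does not reach is not made up. A row lasts 1/8 s, in which the tool goes at most 62.5 mm and 10.7 degrees, less where a joint would pass 70% of its speed; a pose out of reach is approached as far as the arm can. A call is refused whole if a number of a shift passes 0.0625 or a number of a turn 0.188, either way. A call with a gripper value outside its range is refused whole. The fingers move at their own pace and stop on an object; the grip force is fixed at half the most. Time passes only in rows, so rows that do not move let the fingers close. It gives the time, the measured TCP pose, the force and the opening at its end, in the units of the state.
- status.observe(): the state, without advancing time (a new reading comes with each control period).
- optics.get_image(name): name is "side" or "top" or "wrist"; returns (picture, depth): 384x512x3 uint8, red, green, blue; 384x512 float32, m along the optical axis (not along the pixel's ray), 0 where there is no reading.
- optics.camera_params(name): a dict with "intrinsics" (3x3 intrinsics, pixels), "dist_coeffs" ([k1, k2, p1, p2, k3] as OpenCV has them; the pictures are not rectified), "cam_to_world" (4x4, takes a point from camera to world coordinates). Camera axes: x right, y down, z forward; pixel columns grow to the right and rows downward; lengths in m; the calibration is good to about 2 mm. A picture is of the moment at which its call begins: read the wrist's pose just before it. camera_params takes no time and is no camera call; for the wrist camera it gives the pose at the moment of the call.
- ticket.job_done(): hands the job in, once; it reports no verdict.
The state is a dict: "time": time; "joints": joint angles; "dq": joint speeds; "tau": joint torques, N m; "eef_pos": TCP position; "eef_rot": TCP orientation; "ft_force": force on the tool from outside, world axes, zero at the start; "wrist_torque": the same for the moment, N m; "gripper_width": finger opening in m.
Only numpy, scipy, OpenCV 4.12 (cv2) and the standard library are available. Lean on these libraries where they do the work, as an engineer would, in place of code of your own. Each camera call takes 0.05 s, during which the arm holds its last target.

## Working session

There is one attempt and no reset: what is moved stays moved. The work goes in short steps, Python scripts to look and compute and a tool call to move; the robot and the scene stay as the last step left them, time stands still between calls to the robot, and variables do not carry over. Pictures are saved under pics/ and viewed, and the job is handed in when it is done.

Besides the shell and the picture viewer there is one more tool, called after "Call:" as name(argument=value, ...), one argument or row to a line, values as JSON. drive_tool: Moves the arm, as the interface text tells. Its arguments: {"type":"object","properties":{"motion":{"type":"array","items":{"type":"object","properties":{"xyz":{"type":"array","items":{"type":"number"}},"angular":{"type":"array","items":{"type":"number"}},"jaw":{"type":"number"}}}}},"required":["motion"]}

```bash
mkdir -p pics
cat > h.py <<'E'
import numpy as np,cv2,pickle
from bench import status,optics,ticket,ctrl
def snap(n,f):
    P=optics.camera_params(n); im,d=optics.get_image(n)
    cv2.imwrite(f'pics/{f}.png',im[:,:,::-1]); pickle.dump((P,im,d),open(f'pics/{f}.pkl','wb')); return P,im,d
def load(f): return pickle.load(open(f'pics/{f}.pkl','rb'))
def cloud(P,d):
    K=np.array(P['intrinsics']);D=np.array(P['dist_coeffs']);T=np.array(P['cam_to_world'])
    h,w=d.shape;u,v=np.meshgrid(np.arange(w),np.arange(h))
    n=cv2.undistortPoints(np.stack([u.ravel(),v.ravel()],1).astype(np.float64)[:,None],K,D)[:,0]
    z=d.ravel().astype(float);p=np.c_[n[:,0]*z,n[:,1]*z,z]
    return (p@T[:3,:3].T+T[:3,3]).reshape(h,w,3)
E
python3 - <<'E'
from h import *
print(status.observe())
for n in ['side','top','wrist']:
    P,im,d=snap(n,n+'0'); print(n,np.round(P['cam_to_world'],3).tolist(),(d>0).mean())
E
```

```text
{'time': 0.0, 'joints': array([-8.51006028e+01,  1.51009226e+01, -2.80532800e+00,  7.21593927e+01,
        4.93860553e-04,  8.11002338e+01]), 'dq': array([-0.07503202, -0.0047388 , -0.04684414, -0.16520883,  0.02180061,
        0.01238887]), 'tau': array([-3.69858550e-03, -6.37612939e+01,  3.84567440e+01,  1.38333629e-02,
       -3.09327670e-04,  1.27202441e-06]), 'eef_pos': array([ 0.12518578, -0.50963999,  0.30339614]), 'eef_rot': array([-1.79935223e+02, -1.06433487e-02,  1.37991571e+01]), 'ft_force': array([-0.27946506, -0.16137148,  0.36387452]), 'wrist_torque': array([-0.03510488,  0.01625979, -0.00580608]), 'gripper_width': 0.08526857783124532}
side [[-0.983, -0.125, 0.135, 0.321], [-0.183, 0.736, -0.652, 0.57], [-0.018, -0.665, -0.746, 0.721], [0.0, 0.0, 0.0, 1.0]] 0.995941162109375
top [[-0.005, -0.998, 0.064, 0.394], [-1.0, 0.005, -0.005, 0.003], [0.005, -0.064, -0.998, 1.039], [0.0, 0.0, 0.0, 1.0]] 0.9958445231119791
wrist [[0.238, -0.934, -0.267, 0.193], [-0.971, -0.229, -0.065, -0.492], [-0.0, 0.275, -0.961, 0.374], [0.0, 0.0, 0.0, 1.0]] 0.995880126953125
```

View pics/top0.png

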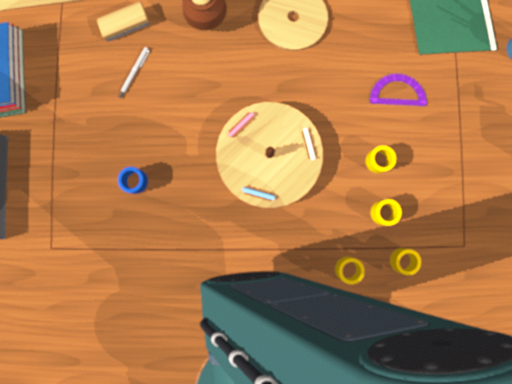

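View pics/side0.png

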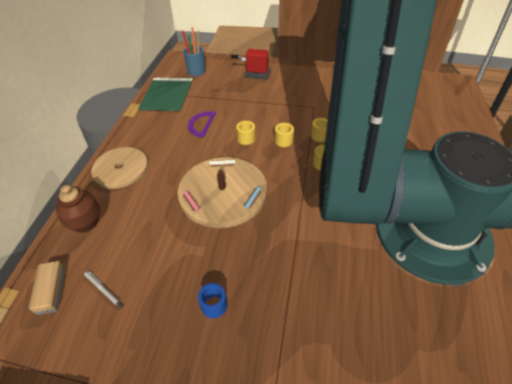

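The top view shows four yellow sleeves at (381,159), (386,212), (406,262) and (350,270). The blue one is at (132,180) and the post at (270,153). Next I measure them all.

Run:
```python
from h import *
for f in ['top0','side0','wrist0']:
    P,im,d=load(f); X=cloud(P,d)
    hsv=cv2.cvtColor(im,cv2.COLOR_RGB2HSV)
    for nm,lo,hi in [('y',(25,150,90),(34,255,255)),('b',(105,150,60),(125,255,255))]:
        m=cv2.inRange(hsv,lo,hi); n,l,s,c=cv2.connectedComponentsWithStats(m)
        for i in range(1,n):
            if s[i,4]<80: continue
            p=X[(l==i)]; t=p[(p[:,2]>.044)&(p[:,2]<.056)]
            if len(t)<20: continue
            (cx,cy),r=cv2.minEnclosingCircle(t[:,:2].astype(np.float32))
            print(f,nm,c[i].round(),s[i,4],len(t),'ctr',round(cx,4),round(cy,4),'r',round(r,4),'ztop',np.percentile(p[:,2],[5,50,95]).round(4),'reach',round(np.hypot(cx,cy),3))
    m=(X[...,2]>.055)&(X[...,2]<.11)&(np.hypot(X[...,0]-.52,X[...,1]+.03)<.12)
    p=X[m]; 
    if len(p):
        print(f,'post',len(p),p.mean(0).round(4),p[:,2].max(), p[p[:,2]>.092].mean(0).round(4),len(p[p[:,2]>.092]))
        for a in np.arange(.055,.105,.01):
            q=p[(p[:,2]>a)&(p[:,2]<a+.01)]
            if len(q):print('  ',a.round(3),len(q),q.min(0).round(4),q.max(0).round(4))
```

```text
top0 y [381. 159.] 426 260 ctr 0.5254 -0.2683 r 0.0284 ztop [0.0058 0.0479 0.0524] reach 0.59
top0 y [386. 212.] 408 269 ctr 0.4103 -0.2766 r 0.0281 ztop [0.0121 0.0489 0.053 ] reach 0.495
top0 b [132. 180.] 381 236 ctr 0.482 0.271 r 0.0277 ztop [0.0154 0.048  0.0525] reach 0.553
top0 post 91 [ 0.533  -0.0234  0.0883] 0.10243393026912329 [ 0.5348 -0.0234  0.0972] 39
   0.055 6 [ 0.5259 -0.0319  0.0562] [ 0.5311 -0.0152  0.064 ]
   0.065 5 [ 0.5253 -0.0296  0.0656] [ 0.5314 -0.0149  0.0716]
   0.075 12 [ 0.5254 -0.0332  0.0774] [ 0.5417 -0.0147  0.0848]
   0.085 41 [ 0.5267 -0.0331  0.0852] [ 0.5436 -0.0146  0.0944]
   0.095 27 [ 0.5297 -0.0287  0.0952] [ 0.5395 -0.0185  0.1024]
side0 b [212. 300.] 621 267 ctr 0.482 0.2734 r 0.0276 ztop [0.0107 0.0401 0.0509] reach 0.554
side0 post 115 [ 0.5341 -0.0206  0.0789] 0.10132983506539306 [ 0.5355 -0.0236  0.0971] 21
   0.055 25 [ 0.5265 -0.0264  0.0555] [ 0.5437 -0.0153  0.065 ]
   0.065 21 [ 0.5258 -0.0294  0.0659] [ 0.5454 -0.0157  0.0749]
   0.075 23 [ 0.5265 -0.0237  0.0755] [ 0.5445 -0.0151  0.085 ]
   0.085 30 [ 0.5261 -0.0315  0.0853] [ 0.5441 -0.0156  0.0949]
   0.095 16 [ 0.5306 -0.0299  0.0951] [ 0.5414 -0.0201  0.1013]
```

View pics/wrist0.png

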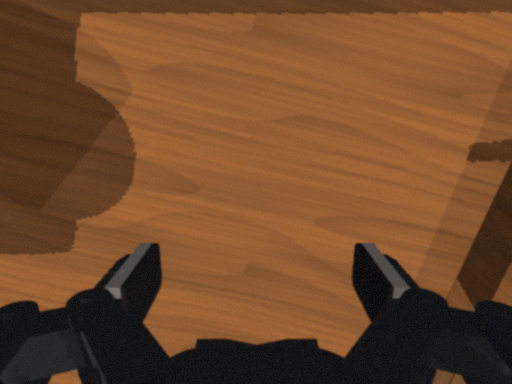

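The target is the yellow sleeve at (0.525, -0.268). Its reach is 0.590 m, against 0.495 m for the next one, and its rim radius of 28 mm and top height of 50 mm fit the given sizes. The post is at (0.535, -0.0236), its top is at 0.10 m as given, and both cameras agree. Now I move over the sleeve.

Call:
drive_tool(
  motion=[
    {"xyz": [0.02, -0.006, 0], "angular": [0, 0, 0], "jaw": 1},
    {"xyz": [0.04, -0.0125, 0], "angular": [0, 0, 0], "jaw": 1},
    {"xyz": [0.04, -0.0125, 0], "angular": [0, 0, 0], "jaw": 1},
    {"xyz": [0.04, -0.0125, 0], "angular": [0, 0, 0], "jaw": 1},
    {"xyz": [0.04, -0.0125, 0], "angular": [0, 0, 0], "jaw": 1},
    {"xyz": [0.04, -0.0125, 0], "angular": [0, 0, 0], "jaw": 1},
    {"xyz": [0.04, -0.0125, 0.01], "angular": [0, 0, 0], "jaw": 1},
    {"xyz": [0.04, -0.0125, 0.02], "angular": [0, 0, 0], "jaw": 1},
    {"xyz": [0.04, -0.0125, 0.02], "angular": [0, 0, 0], "jaw": 1},
    {"xyz": [0.04, -0.0125, 0.02], "angular": [0, 0, 0], "jaw": 1},
    {"xyz": [0.04, -0.0125, 0.02], "angular": [0, 0, 0], "jaw": 1},
    {"xyz": [0.026, -0.0086, 0.01], "angular": [0, 0, 0], "jaw": 1},
  ],
)

```text
time: 1.65
eef_pos: [0.5263, -0.2654, 0.2027]
eef_rot: [-179.9, 0.0, 13.9]
ft_force: [-0.1, -0.4, 0.6]
gripper_width: 0.0852
```

Run:
```python
from h import *
s=status.observe();print(s['time'],s['eef_pos'],s['eef_rot'],s['joints'])
for n in ['wrist','top']:
    snap(n,n+'1')
s=status.observe();print(s['time'],s['eef_pos'],s['eef_rot'],s['dq'])
P,im,d=load('wrist1'); X=cloud(P,d)
hsv=cv2.cvtColor(im,cv2.COLOR_RGB2HSV)
m=cv2.inRange(hsv,(25,150,90),(34,255,255)); n,l,st,c=cv2.connectedComponentsWithStats(m)
for i in range(1,n):
    if st[i,4]<200: continue
    p=X[l==i]; t=p[(p[:,2]>.046)&(p[:,2]<.054)]
    if len(t)<20: continue
    e=cv2.minEnclosingCircle(t[:,:2].astype(np.float32)); print(c[i],len(t),e,np.median(t[:,2]))
```

```text
1.65 [ 0.52634571 -0.26540046  0.2027163 ] [-1.79928274e+02  4.25227379e-02  1.38832518e+01] [-3.46820891e+01  2.40276129e+01 -5.12162854e+00  6.09326724e+01
  1.55860013e-02  1.31434675e+02]
1.75 [ 0.52654207 -0.26515641  0.20251452] [-1.79895713e+02  5.22278895e-02  1.39716410e+01] [-2.71937785 -1.80178479 -0.28752075  1.06432879 -0.60883077 -2.43070109]
[262.52883506 198.8194925 ] 1726 ((0.5250219106674194, -0.26859602332115173), 0.02742079645395279) 0.050387050729619506
[231.98828125 310.640625  ] 256 ((0.42738252878189087, -0.26913607120513916), 0.017284277826547623) 0.050307105077698006
```

View pics/wrist1.png

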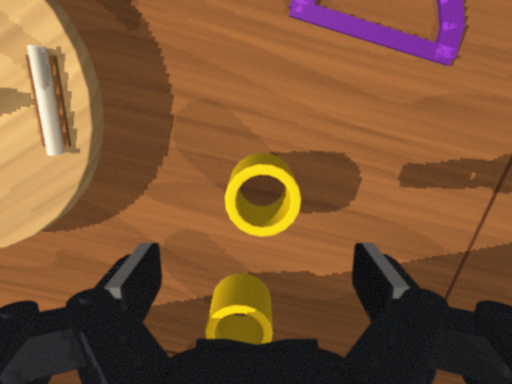

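The wrist view shows the wanted sleeve at pixel (262,199) with the nearer look-alike below it at (240,310). The wrist measurement, (0.525, -0.2686), agrees with the top view. I'll correct the position and descend.

Call:
drive_tool(
  motion=[
    {"xyz": [-0.002, 0.003, 0.01], "angular": [0, 0, 0], "jaw": 1},
    {"xyz": [0, 0, 0.02], "angular": [0, 0, 0], "jaw": 1},
    {"xyz": [0, 0, 0.02], "angular": [0, 0, 0], "jaw": 1},
    {"xyz": [0, 0, 0.015], "angular": [0, 0, 0], "jaw": 1},
    {"xyz": [0, 0, 0], "angular": [0, 0, 0], "jaw": 1},
    {"xyz": [0, 0, 0], "angular": [0, 0, 0], "jaw": 1},
  ],
)

```text
time: 2.5
eef_pos: [0.5239, -0.2717, 0.1395]
eef_rot: [180.0, -0.0, 13.8]
ft_force: [-0.7, -0.3, 0.2]
gripper_width: 0.0853
```

Call:
drive_tool(
  motion=[
    {"xyz": [0.002, -0.003, 0], "angular": [0, 0, 0], "jaw": 1},
    {"xyz": [0, 0, 0.01], "angular": [0, 0, 0], "jaw": 1},
    {"xyz": [0, 0, 0.02], "angular": [0, 0, 0], "jaw": 1},
    {"xyz": [0, 0, 0.018], "angular": [0, 0, 0], "jaw": 1},
    {"xyz": [0, 0, 0.007], "angular": [0, 0, 0], "jaw": 1},
    {"xyz": [0, 0, 0], "angular": [0, 0, 0], "jaw": 1},
    {"xyz": [0, 0, 0], "angular": [0, 0, 0], "jaw": 1},
  ],
)

```text
time: 3.38
eef_pos: [0.5253, -0.2681, 0.0845]
eef_rot: [180.0, -0.0, 13.8]
ft_force: [0.7, -0.0, -0.8]
gripper_width: 0.0853
```

Run:
```python
from h import *
snap('wrist','wrist2'); s=status.observe();print(s['time'],s['eef_pos'],s['ft_force'])
```

```text
3.425 [ 0.52532758 -0.26811234  0.08449044] [-0.32700453  0.02986162 -0.40004285]
```

View pics/wrist2.png

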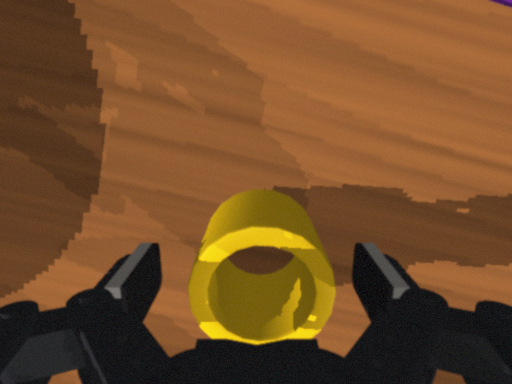

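The sleeve sits centred between the open pads, with its rim centre at about (262,290). Closing.

Call:
drive_tool(
  motion=[
    {"xyz": [0, 0, 0], "angular": [0, 0, 0], "jaw": 0.3},
    {"xyz": [0, 0, 0], "angular": [0, 0, 0], "jaw": 0.1},
    {"xyz": [0, 0, 0], "angular": [0, 0, 0], "jaw": -0.2},
    {"xyz": [0, 0, 0], "angular": [0, 0, 0], "jaw": -0.5},
    {"xyz": [0, 0, 0], "angular": [0, 0, 0], "jaw": -1},
    {"xyz": [0, 0, 0], "angular": [0, 0, 0], "jaw": -1},
    {"xyz": [0, 0, 0], "angular": [0, 0, 0], "jaw": -1},
  ],
)

```text
time: 4.3
eef_pos: [0.5252, -0.2681, 0.0847]
eef_rot: [180.0, -0.0, 13.8]
ft_force: [-1.9, 0.9, 9.2]
gripper_width: 0.0546
```

Call:
drive_tool(
  motion=[
    {"xyz": [0, 0, -0.005], "angular": [0, 0, 0], "jaw": -1},
    {"xyz": [0, 0, -0.02], "angular": [0, 0, 0], "jaw": -1},
    {"xyz": [0, 0, -0.03], "angular": [0, 0, 0], "jaw": -1},
    {"xyz": [0, 0, -0.03], "angular": [0, 0, 0], "jaw": -1},
    {"xyz": [0, 0, -0.03], "angular": [0, 0, 0], "jaw": -1},
    {"xyz": [0, 0, -0.015], "angular": [0, 0, 0], "jaw": -1},
    {"xyz": [0, 0, -0.005], "angular": [0, 0, 0], "jaw": -1},
    {"xyz": [0, 0, 0], "angular": [0, 0, 0], "jaw": -1},
    {"xyz": [0, 0, 0], "angular": [0, 0, 0], "jaw": -1},
  ],
)

```text
time: 5.42
eef_pos: [0.5248, -0.2678, 0.2179]
eef_rot: [-179.9, 0.1, 13.8]
ft_force: [0.1, -0.3, -0.9]
gripper_width: 0.0547
```

```bash
cat > m.py <<'E'
from h import *
import sys
def ysl(f,zlo,zhi,near,R=.06):
    P,im,d=load(f);X=cloud(P,d);hsv=cv2.cvtColor(im,cv2.COLOR_RGB2HSV)
    m=cv2.inRange(hsv,(24,140,70),(35,255,255))>0
    m&=(np.hypot(X[...,0]-near[0],X[...,1]-near[1])<R)
    p=X[m]; print(f,len(p),'z pct',np.percentile(p[:,2],[2,50,80,98]).round(4))
    t=p[(p[:,2]>zlo)&(p[:,2]<zhi)]
    if len(t)>10:
        (cx,cy),r=cv2.minEnclosingCircle(t[:,:2].astype(np.float32)); print('rim',len(t),round(cx,4),round(cy,4),round(r,4))
        A=np.c_[t[:,:2]-t[:,:2].mean(0),np.ones(len(t))];print('slope',np.linalg.lstsq(A,t[:,2],rcond=None)[0].round(4))
E
python3 - <<'E'
from m import *
for n in ['wrist','top','side']: snap(n,n+'3')
s=status.observe();print(s['time'],s['eef_pos'],s['eef_rot'],s['ft_force'],s['gripper_width'])
for n in ['wrist3','top3','side3']:
    ysl(n,.175,.20,s['eef_pos'])
E
```

```text
5.575 [ 0.52486852 -0.26782947  0.21826843] [-1.79956226e+02  3.86458041e-02  1.37946131e+01] [ 0.44512117  0.19776479 -0.65573584] 0.0546392593978317
wrist3 6442 z pct [0.1403 0.1826 0.1837 0.1846]
rim 4209 0.5241 -0.2668 0.0282
slope [0.0212 0.0088 0.1827]
top3 114 z pct [0.1349 0.1748 0.1829 0.1859]
rim 55 0.5231 -0.2603 0.0268
slope [ 0.0647 -0.153   0.1822]
side3 2 z pct [0.1817 0.1829 0.1837 0.1841]
```

View pics/side3.png

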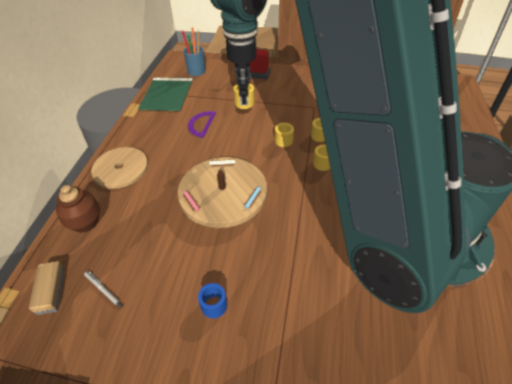

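View pics/wrist3.png

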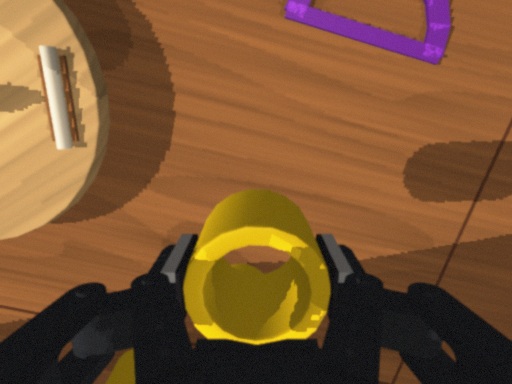

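The sleeve is held upright with its underside at about 0.133 m, which clears the post. Carrying it to the post.

Call:
drive_tool(
  motion=[
    {"xyz": [0.003, -0.01, 0], "angular": [0, 0, 0], "jaw": -1},
    {"xyz": [0.006, -0.02, 0], "angular": [0, 0, 0], "jaw": -1},
    {"xyz": [0.0075, -0.026, 0], "angular": [0, 0, 0], "jaw": -1},
    {"xyz": [0.0075, -0.026, 0], "angular": [0, 0, 0], "jaw": -1},
    {"xyz": [0.0075, -0.026, 0], "angular": [0, 0, 0], "jaw": -1},
    {"xyz": [0.0075, -0.026, 0], "angular": [0, 0, 0], "jaw": -1},
    {"xyz": [0.0075, -0.026, 0], "angular": [0, 0, 0], "jaw": -1},
    {"xyz": [0.0075, -0.026, 0], "angular": [0, 0, 0], "jaw": -1},
    {"xyz": [0.0075, -0.026, 0], "angular": [0, 0, 0], "jaw": -1},
    {"xyz": [0.005, -0.016, 0], "angular": [0, 0, 0], "jaw": -1},
    {"xyz": [0.0022, -0.0072, 0], "angular": [0, 0, 0], "jaw": -1},
    {"xyz": [0, 0, 0], "angular": [0, 0, 0], "jaw": -1},
  ],
)

```text
time: 7.08
eef_pos: [0.5356, -0.0229, 0.2189]
eef_rot: [180.0, -0.0, 13.8]
ft_force: [0.5, -0.5, -0.6]
gripper_width: 0.0548
```

Call:
drive_tool(
  motion=[
    {"xyz": [0, 0, 0], "angular": [0, 0, 0], "jaw": -1},
    {"xyz": [0, 0, 0], "angular": [0, 0, 0], "jaw": -1},
    {"xyz": [0, 0, 0], "angular": [0, 0, 0], "jaw": -1},
  ],
)

```text
time: 7.45
eef_pos: [0.5357, -0.0235, 0.2189]
eef_rot: [180.0, 0.0, 13.8]
ft_force: [-0.3, 0.4, 0.4]
gripper_width: 0.0547
```

Run:
```python
from m import *
for n in ['wrist','top','side']: snap(n,n+'4')
s=status.observe();print(s['time'],s['eef_pos'],s['eef_rot'],s['ft_force'],s['gripper_width'])
for n in ['wrist4','top4','side4']:
    ysl(n,.175,.20,s['eef_pos'])
for f in ['wrist4','side4']:
    P,im,d=load(f);X=cloud(P,d)
    m=(X[...,2]>.05)&(X[...,2]<.11)&(np.hypot(X[...,0]-.535,X[...,1]+.0236)<.03)&(im.sum(2)<230)
    p=X[m];print(f,len(p));
    if len(p): print(p.min(0),p.max(0),np.argwhere(m).mean(0))
```

```text
7.6 [ 0.53567711 -0.02329114  0.21886896] [ 1.79999234e+02 -7.42357737e-04  1.37822366e+01] [-0.15991596 -0.40833795 -0.70017736] 0.05460350868687697
wrist4 5318 z pct [0.1407 0.1793 0.1845 0.1855]
rim 3058 0.5355 -0.0223 0.0279
slope [0.0254 0.0056 0.183 ]Traceback (most recent call last):
  File "<stdin>", line 5, in <module>
  File "m.py", line 7, in ysl
    p=X[m]; print(f,len(p),'z pct',np.percentile(p[:,2],[2,50,80,98]).round(4))
                                   ~~~~~~~~~~~~~^^^^^^^^^^^^^^^^^^^^^
    return _quantile_unchecked(
        a, q, axis, out, overwrite_input, method, keepdims, weights)
    return _ureduce(a,
                    func=_quantile_ureduce_func,
    ...<5 lines>...
                    overwrite_input=overwrite_input,
                    method=method)
    r = func(a, **kwargs)
    result = _quantile(arr,
                       quantiles=q,
    ...<2 lines>...
                       out=out,
                       weights=wgt)
    slices_having_nans = np.isnan(arr[-1, ...])
                                  ~~~^^^^^^^^^
IndexError: index -1 is out of bounds for axis 0 with size 0
```

View pics/side4.png

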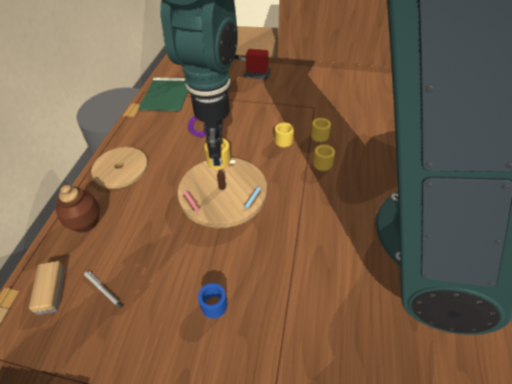

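View pics/wrist4.png

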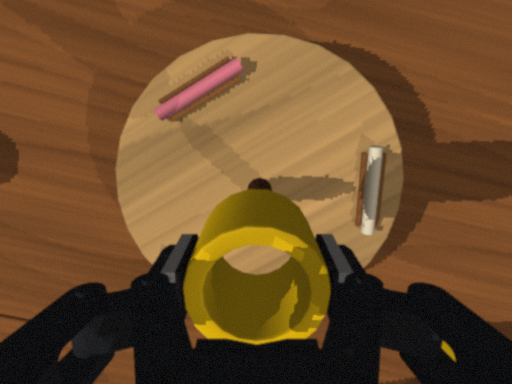

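The wrist view shows the post tip at (260,185), in line with the sleeve's axis at column 260. The measured lateral error is about 1 mm against 10 mm of clearance. Descending partway, then I'll check the force.

Call:
drive_tool(
  motion=[
    {"xyz": [0, 0, 0.005], "angular": [0, 0, 0], "jaw": -1},
    {"xyz": [0, 0, 0.01], "angular": [0, 0, 0], "jaw": -1},
    {"xyz": [0, 0, 0.012], "angular": [0, 0, 0], "jaw": -1},
    {"xyz": [0, 0, 0.012], "angular": [0, 0, 0], "jaw": -1},
    {"xyz": [0, 0, 0.011], "angular": [0, 0, 0], "jaw": -1},
    {"xyz": [0, 0, 0.005], "angular": [0, 0, 0], "jaw": -1},
    {"xyz": [0, 0, 0], "angular": [0, 0, 0], "jaw": -1},
    {"xyz": [0, 0, 0], "angular": [0, 0, 0], "jaw": -1},
  ],
)

```text
time: 8.6
eef_pos: [0.5359, -0.0232, 0.1642]
eef_rot: [180.0, -0.0, 13.8]
ft_force: [0.0, 0.6, -0.8]
gripper_width: 0.0545
```

Run:
```python
from m import *
for n in ['wrist','side']: snap(n,n+'5')
s=status.observe();print(s['time'],s['eef_pos'],s['ft_force'],s['gripper_width'])
ysl('wrist5',.12,.145,s['eef_pos'])
a=cv2.imread('pics/side5.png')[120:240,150:290]; cv2.imwrite('pics/side5c.png',cv2.resize(a,None,fx=4,fy=4))
```

```text
8.7 [ 0.53586889 -0.02317304  0.16425871] [ 0.4512213  -0.69303283 -0.40840859] 0.054444053223149054
wrist5 5117 z pct [0.0865 0.1249 0.1298 0.1308]
rim 2994 0.536 -0.0221 0.0275
slope [0.0284 0.0116 0.1283]
```

View pics/side5c.png

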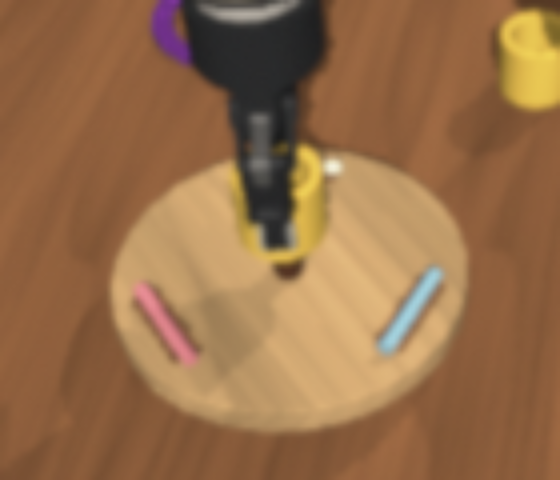

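View pics/wrist5.png

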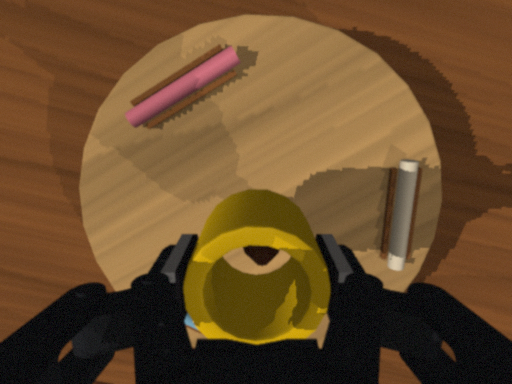

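The post tip is now visible inside the bore at (262,255), and there is no contact force. Another 39 mm to go.

Call:
drive_tool(
  motion=[
    {"xyz": [0, 0, 0.006], "angular": [0, 0, 0], "jaw": -1},
    {"xyz": [0, 0, 0.01], "angular": [0, 0, 0], "jaw": -1},
    {"xyz": [0, 0, 0.01], "angular": [0, 0, 0], "jaw": -1},
    {"xyz": [0, 0, 0.006], "angular": [0, 0, 0], "jaw": -1},
    {"xyz": [0, 0, 0.003], "angular": [0, 0, 0], "jaw": -1},
    {"xyz": [0, 0, 0.002], "angular": [0, 0, 0], "jaw": -1},
    {"xyz": [0, 0, 0], "angular": [0, 0, 0], "jaw": -1},
    {"xyz": [0, 0, 0], "angular": [0, 0, 0], "jaw": -1},
  ],
)

```text
time: 9.7
eef_pos: [0.5358, -0.0231, 0.1271]
eef_rot: [180.0, -0.0, 13.8]
ft_force: [-0.2, -0.3, -0.9]
gripper_width: 0.0546
```

Call:
drive_tool(
  motion=[
    {"xyz": [0, 0, 0.001], "angular": [0, 0, 0], "jaw": -1},
    {"xyz": [0, 0, 0.001], "angular": [0, 0, 0], "jaw": -1},
    {"xyz": [0, 0, 0], "angular": [0, 0, 0], "jaw": -1},
    {"xyz": [0, 0, 0], "angular": [0, 0, 0], "jaw": -1},
  ],
)

```text
time: 10.2
eef_pos: [0.5357, -0.0231, 0.1249]
eef_rot: [180.0, 0.0, 13.8]
ft_force: [-0.0, 0.3, -0.9]
gripper_width: 0.0543
```

Run:
```python
from m import *
snap('wrist','wrist6')
s=status.observe();print(s['time'],s['eef_pos'],s['ft_force'],s['gripper_width'])
ysl('wrist6',.08,.1,s['eef_pos'])
```

```text
10.25 [ 0.53566387 -0.02313481  0.12490036] [ 0.54944002 -0.23221986 -0.91012953] 0.054685670440273025
wrist6 4616 z pct [0.0484 0.0881 0.0906 0.0915]
rim 3062 0.5357 -0.0218 0.0279
slope [0.0294 0.0086 0.0888]
```

View pics/wrist6.png

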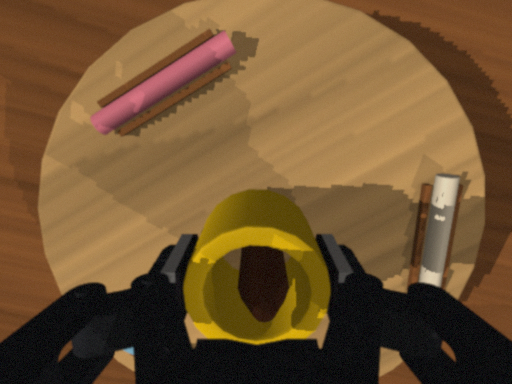

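The post stands inside the bore and the rim is at about 0.090 m, the seated height. I'll creep down until it touches.

Call:
drive_tool(
  motion=[
    {"xyz": [0, 0, 0.0005], "angular": [0, 0, 0], "jaw": -1},
    {"xyz": [0, 0, 0.0005], "angular": [0, 0, 0], "jaw": -1},
    {"xyz": [0, 0, 0], "angular": [0, 0, 0], "jaw": -1},
    {"xyz": [0, 0, 0], "angular": [0, 0, 0], "jaw": -1},
  ],
)

```text
time: 10.75
eef_pos: [0.5357, -0.0232, 0.1246]
eef_rot: [180.0, -0.0, 13.8]
ft_force: [-3.5, 0.9, 12.4]
gripper_width: 0.0547
```

A contact force of 12 N means it is seated. Opening gently, then retreating straight up.

Call:
drive_tool(
  motion=[
    {"xyz": [0, 0, -0.0003], "angular": [0, 0, 0], "jaw": 0.3},
    {"xyz": [0, 0, 0], "angular": [0, 0, 0], "jaw": 0.4},
    {"xyz": [0, 0, 0], "angular": [0, 0, 0], "jaw": 0.6},
    {"xyz": [0, 0, 0], "angular": [0, 0, 0], "jaw": 0.8},
    {"xyz": [0, 0, 0], "angular": [0, 0, 0], "jaw": 1},
    {"xyz": [0, 0, 0], "angular": [0, 0, 0], "jaw": 1},
    {"xyz": [0, 0, 0], "angular": [0, 0, 0], "jaw": 1},
    {"xyz": [0, 0, 0], "angular": [0, 0, 0], "jaw": 1},
  ],
)

```text
time: 11.75
eef_pos: [0.5357, -0.0231, 0.1242]
eef_rot: [-180.0, 0.0, 13.8]
ft_force: [-0.8, -0.6, -0.4]
gripper_width: 0.0856
```

Run:
```python
from m import *
snap('wrist','wrist7')
s=status.observe();print(s['time'],s['eef_pos'],s['ft_force'],s['gripper_width'])
ysl('wrist7',.08,.1,s['eef_pos'])
```

```text
11.8 [ 0.53567223 -0.02313811  0.12417515] [-0.38881334  0.31604787  0.06131968] 0.0856113741984918
wrist7 4505 z pct [0.0486 0.0878 0.0904 0.0913]
rim 2970 0.536 -0.022 0.0274
slope [0.0241 0.0137 0.0886]
```

View pics/wrist7.png

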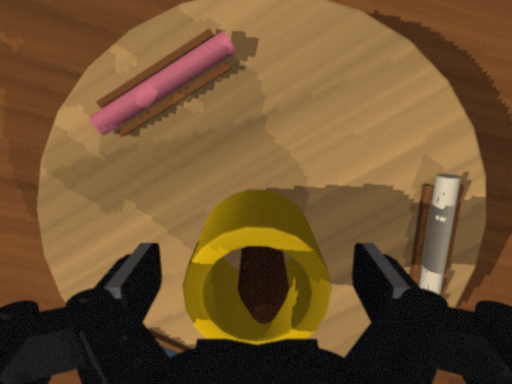

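The jaws are fully open and clear of the sleeve on both sides. Going up.

Call:
drive_tool(
  motion=[
    {"xyz": [0, 0, -0.005], "angular": [0, 0, 0], "jaw": 1},
    {"xyz": [0, 0, -0.015], "angular": [0, 0, 0], "jaw": 1},
    {"xyz": [0, 0, -0.025], "angular": [0, 0, 0], "jaw": 1},
    {"xyz": [0, 0, -0.03], "angular": [0, 0, 0], "jaw": 1},
    {"xyz": [0, 0, -0.03], "angular": [0, 0, 0], "jaw": 1},
    {"xyz": [0, 0, -0.02], "angular": [0, 0, 0], "jaw": 1},
    {"xyz": [0, 0, -0.01], "angular": [0, 0, 0], "jaw": 1},
    {"xyz": [0, 0, 0], "angular": [0, 0, 0], "jaw": 1},
    {"xyz": [0, 0, 0], "angular": [0, 0, 0], "jaw": 1},
    {"xyz": [0, 0, 0], "angular": [0, 0, 0], "jaw": 1},
  ],
)

```text
time: 13.05
eef_pos: [0.5354, -0.0231, 0.2585]
eef_rot: [-180.0, 0.1, 13.8]
ft_force: [-0.3, -0.4, -0.3]
gripper_width: 0.0851
```

Run:
```python
from m import *
for n in ['wrist','side']: snap(n,n+'8')
s=status.observe();print(s['time'],s['eef_pos'],s['ft_force'],s['gripper_width'])
for n in ['wrist8','side8']: ysl(n,.084,.098,(.535,-.0236))
for n in ['side8']:
    P,im,d=load(n);X=cloud(P,d);m=cv2.inRange(cv2.cvtColor(im,cv2.COLOR_RGB2HSV),(105,150,60),(125,255,255))>0
    t=X[m&(X[...,2]>.044)&(X[...,2]<.056)&(np.hypot(X[...,0]-.482,X[...,1]-.273)<.08)];print('blue',cv2.minEnclosingCircle(t[:,:2].astype(np.float32)))
```

```text
13.15 [ 0.53551609 -0.02309563  0.25871354] [-0.88339174  1.10338568  0.00819656] 0.08549301045838419
wrist8 1105 z pct [0.0523 0.0899 0.0907 0.0916]
rim 814 0.5364 -0.0219 0.0268
slope [0.002  0.0049 0.0901]
side8 27 z pct [0.0855 0.0893 0.0903 0.0917]
rim 27 0.5342 -0.0207 0.0254
slope [-0.0197 -0.0524  0.089 ]
blue ((0.4819563627243042, 0.2734549343585968), 0.0275738462805748)
```

View pics/side8.png

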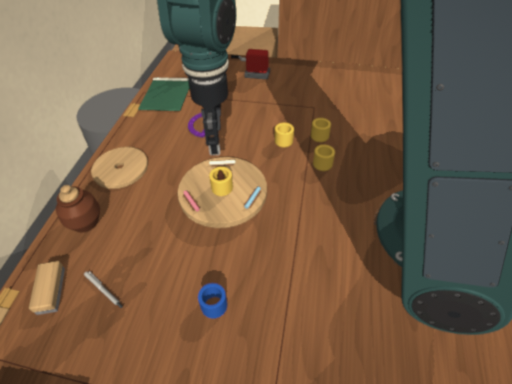

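View pics/wrist8.png

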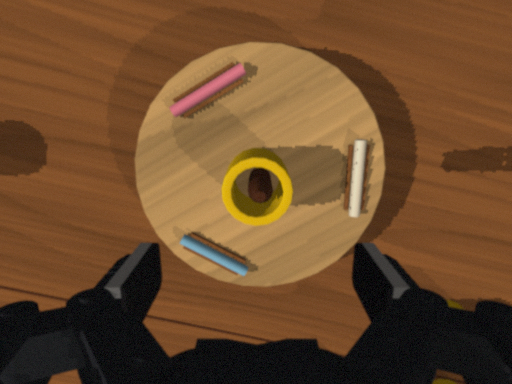

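The sleeve sits flat on the platter around the post (wrist view, rim centre (258,187)). The blue sleeve is where it was.

```bash
python3 -c "
from bench import ticket;print(ticket.job_done())"
```

```text
the job is handed in; nothing more can be done
None
```

I put the farthest yellow sleeve (0.590 m from the base) over the turntable's post and handed the job in at about 13 s. I lowered it until it touched the platter at about 12 N, and only then opened the jaws and backed straight up.

Last checks before handing in:
- **Height and tilt:** from the wrist camera, the sleeve's rim is level and at 0.090 m, which means it is fully down on the platter.
- **Centring:** the wrist camera puts the sleeve's axis about 2 mm from the post's.
- **Blue sleeve:** it has not moved; the side camera gives the same position as at the start.
- **Gripper:** it is open, about 0.1 m above the sleeve, and touching nothing.

**Disagreement:** the last side-camera rim fit gave a centre about 3 mm off the post and a slope of about 3°. It rests on only 27 pixels, so I trusted the wrist reading, and even this fit is well within the limits. I didn't take a last top view; the earlier one over the post was blocked by the arm.

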